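Tip the bench dogs from the tote into the guarded hopper

ROBOT

A 6-joint arm with a two-finger parallel gripper is mounted at the origin on a cart in front of the work surface, level with it; the furniture and walls round the work are solid. World frame = base frame: x ahead of the robot, y to its left, z up, the work surface at z = 0. Lengths are in m, angles in rad, forces in N, time in s.
With the tool pointing down it reaches from about 0.25 to 0.775 m from the base axis. Payload 4 kg.
Tool frame: the origin (TCP) lies on the centre line of the jaws, within the pads' length; the fingertips stand 25 mm ahead of it and the grasp point (between the pads) lies 6 mm ahead of it; z points along the fingers, y is the line along which they close (so a half turn about z gives the same grasp; the last joint's range is limited). The gripper opens to 94 mm and grips with 3 to 60 N. Pads are 16 mm wide; open, the fingers measure 119 mm over their backs; the gripper's body (75 mm by 177 mm) begins 78 mm behind the grasp point.
Start: joints at [1.177, 0.087, 1.371, -0, 1.684, -0.103], TCP at [0.158, 0.527, 0.231] pointing down, gripper open.
Joint ranges: [-3.1, 3.1], [-0.76, 2.03], [0.27, 2.55], [-1.08, 4.22], [0.17, 2.65], [-2.57, 2.57]. Speed limits (rad/s): [2.79, 2.79, 3.14, 3.14, 3.14, 3.14].

INTERFACE

Orientations are given as [roll, pitch, yaw] about the fixed x, y, z axes, in that order (R = Rz(yaw) Ry(pitch) Rx(roll)).
In Python, from bench import robot, imaging gives the robot as it stands. The module is installed in compiled form; this text tells all that it offers.
- The arm moves only by the tool drive_tool, never from a script. Its argument "series" is a list of rows, each a list of 3 entries, a list of its own where there are three numbers: the finger opening in m, from 0 to 0.094, then the shift along the tool's x, y, z in m, then the turn, a rotation vector about the tool's x, y, z in rad. A call has 1 to 5 rows; each row is the pose to reach, as a shift and turn from the pose commanded when the call began, along the tool's axes at that moment; what a row does not reach only later rows make up. A row lasts 1/8 s, in which the tool goes at most 62.5 mm and 10.7 degrees, less where a joint would pass 70% of its speed; a pose out of reach is approached as far as the arm can. A call with a gripper value outside its range is refused whole. The fingers move at their own pace and stop on an object; the grip force is fixed at half the most. Time passes only in rows, so rows that repeat a pose let the fingers close. It gives the time, the measured TCP pose, the force, the opening and the grip force at its end, in the units of the state.
- robot.get_obs(): the state, without advancing time (a new reading comes with each control period).
- imaging.snapshot(name): name is "side" or "top"; returns the picture (480x640x3 uint8, red, green, blue); there is no depth.
- imaging.get_calibration(name): a dict with "intrinsics" (3x3 intrinsics, pixels), "position" and "rotation" of the camera in the world. Camera axes: x right, y up, looking along -z (the intrinsics and any distortion apply to the point x, -y, -z); pixel columns grow to the right and rows downward; lengths in m; the calibration is good to about 2 mm. A picture is of the moment at which its call begins. get_calibration takes no time and is no camera call.
- robot.close_job(): hands the job in; it is judged then, once.
The state is a dict: "time": time; "joint_positions": joint angles; "qvel": joint speeds; "joint_torque": joint torques, N m; "tool_pos": TCP position; "ee_rot": TCP orientation; "wrist_force": force on the tool from outside, world axes, zero at the start; "wrist_torque": the same for the moment, N m; "width": finger opening in m; "finger_force": force on a finger pad.
Only numpy, scipy, OpenCV 4.12 (cv2) and the standard library are available. Lean on these libraries where they do the work, as an engineer would, in place of code of your own. Each camera call takes 0.05 s, during which the arm holds its last target. There are 200 camera calls.

TASK

Put the four bench dogs away: slide the hopper's guard fully open, take the tote by its leaning handle and tip it so that all four bench dogs slide over its spout into the hopper, never touching the dogs with the fingers. Then stand the empty tote upright on the table, clear of the hopper, and slide the guard fully shut. Leave the glue bottle, the tape measure and the pine block where they are.

Things in the scene. Friction and masses are not known exactly. Their poses are not given: they have to be found in the camera images.
- hopper: Grey open-topped box fixed to the table, 180 x 180 mm outside, 5 mm walls, rim 120 mm high; inside, a plate slopes down from the +y wall. Origin: centre of the underside; z up. +y faces the tote (side to tip from). Along x = +-98 mm guide rails stand 10 mm above the rim and run on 175 mm past the -y side, where the open guard goes.
- hopper_mouth (a point): Centre of the hopper's mouth at rim height (120 mm above the table).
- guard (a joint): Slide of the guard along the hopper's -y, m: 0 = shut over the mouth (stop), 0.165 = fully open (stop). Stiff: about 4 N friction, 12 N per m/s damping; stays where left; starts up to 40 mm open. The guard is a 176 x 180 mm aluminium plate, top 125 mm above the table, with an 8 mm high lip along its edge nearest the tote.
- guard_grip (a point): Centre of the guard's handle, 167 mm above the table: black bar 90 mm long along hopper x, 14 mm thick (grasp it across hopper y), 24 mm high, on a post at either end over the middle of the guard; 30 mm free under the bar.
- tote: Loose grey tote, about 0.3 kg, 185 mm long (x), 128 wide (y), rim 57 high. Origin: underside of the floor; z up. Rear wall at x = 72 mm. Spout at -x: no front wall, the 4 mm floor rises at 25 degrees from x = -61 to the lip at x = -108 mm, so it must be tipped (spout down, about its y axis) to empty: most dogs leave by 55 degrees, the last may need 80 or a shake. The four bench dogs stand in it.
- tote_grip (a point): Centre of the tote's handle, 125 mm above the tote's origin, axes as the tote's: flat bar 128 mm long in y, 12 mm thick, 34 mm high, on an upright at either end. It leans 30 degrees back (top towards +x): grip it with the fingers pointing along (-0.5, 0, -0.866) in tote axes, i.e. down and to the spout, closing along (0.866, 0, -0.5). 50 mm free above the dogs.
- tote_lip (a point): Middle of the spout's lip: x = -108 mm, 28 mm above the tote's underside.
- dog_1_mid (a point): Centre (half-way up) of one of the four equal white-metal bench dogs: foot 31 mm across with a 20 mm pin, 48 mm high, 60 g; all four start upright in the tote.
- dog_2_mid (a point): Centre (half-way up) of one of the four equal white-metal bench dogs: foot 31 mm across with a 20 mm pin, 48 mm high, 60 g; all four start upright in the tote.
- dog_3_mid (a point): Centre (half-way up) of one of the four equal white-metal bench dogs: foot 31 mm across with a 20 mm pin, 48 mm high, 60 g; all four start upright in the tote.
- dog_4_mid (a point): Centre (half-way up) of one of the four equal white-metal bench dogs: foot 31 mm across with a 20 mm pin, 48 mm high, 60 g; all four start upright in the tote.
- tape_measure: Tape measure on the table, 67 x 85 x 40 mm, a bystander. Origin: centre of its underside.
- glue_bottle: Standing glue bottle with a pointed cap, 58 mm across, 179 mm high, a bystander. Origin: centre of its underside.
- pine_block: Pine block 40 x 55 x 20 mm lying on the table, a bystander. Origin: centre of its underside.
Not all that is in view belongs to the job. Leave any blue look-alike of the part that bears dog_4_mid alone.

How it is judged:
By the outcome, as a careful person would: the job done as asked, in the order asked, and still so for the second after the job is handed in, with the robot touching nothing.
It also fails if it takes over 72 s, if anything falls off the work surface, if the arm or the gripper's body presses on something with over 40 N, if the wrist force passes 120 N, or if a joint passes its speed limit or range.

## Working session

There is one attempt and no reset: what is moved stays moved. The work goes in short steps, Python scripts to look and compute and a tool call to move; the robot and the scene stay as the last step left them, time stands still between calls to the robot, and variables do not carry over. Pictures are saved under pics/ and viewed, at most 13 in all, crops included, and the job is handed in when it is done.

Besides the shell and the picture viewer there is one more tool, called after "Call:" as a command line: name --argument value ..., lists and objects as JSON in quotes. drive_tool: Moves the arm, as the interface text tells. Its arguments: {"type":"object","properties":{"series":{"type":"array"}},"required":["series"]}

```bash
mkdir -p pics; ls
python3 - <<'E'
from bench import robot, imaging
import cv2, numpy as np
for n in("side","top"):
    im=imaging.snapshot(n); cv2.imwrite(f"pics/{n}0.png",im[:,:,::-1])
    c=imaging.get_calibration(n); print(n,{k:np.round(v,4).tolist() if not isinstance(v,str) else v for k,v in c.items()})
o=robot.get_obs(); print({k:np.round(v,3).tolist() for k,v in o.items()})
E
```

```text
pics
side {'intrinsics': [[445.4948, 0.0, 318.9334], [0.0, 445.4948, 242.1585], [0.0, 0.0, 1.0]], 'position': [0.4175, 0.9673, 0.524], 'rotation': [1.1077, 0.0137, -3.0297]}
top {'intrinsics': [[583.9339, 0.0, 313.2999], [0.0, 583.9339, 232.2797], [0.0, 0.0, 1.0]], 'position': [0.4034, 0.1693, 1.5339], 'rotation': [0.0779, 0.0171, -1.5908]}
{'time': 0.1, 'joint_positions': [1.177, 0.088, 1.372, -0.0, 1.684, -0.103], 'qvel': [0.001, -0.002, -0.003, -0.001, -0.001, 0.001], 'joint_torque': [0.002, -34.125, -30.33, 0.072, 0.03, -0.0], 'tool_pos': [0.158, 0.527, 0.229], 'ee_rot': [-3.14, -0.0, 2.851], 'wrist_force': [-0.718, -0.963, 1.085], 'wrist_torque': [-0.052, 0.022, 0.048], 'finger_force': 0.0, 'width': 0.094}
```

View pics/top0.png

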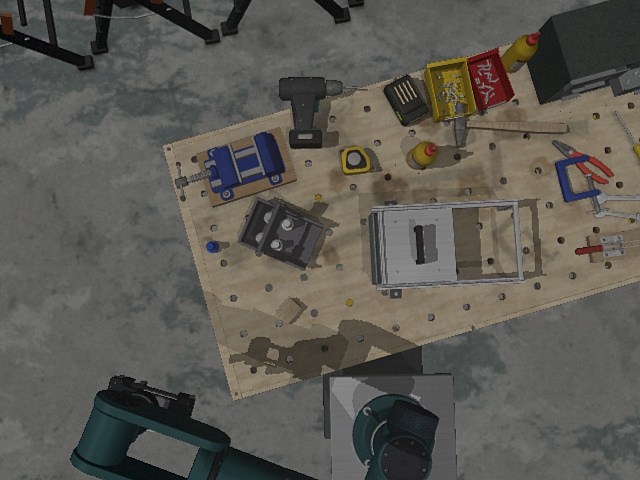

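View pics/side0.png

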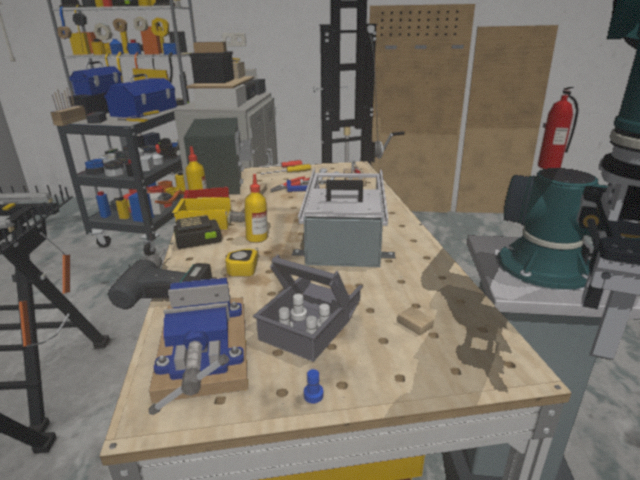

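Top view: the tote is at about (283,232), the hopper and guard at (415,245) with the handle bar at (419,245), and the rails run to column 522. The pine block is at (291,308), the tape at (355,160), the glue at (424,155) and the blue look-alike dog at (212,246). Side view: the tote is at (308,310), the hopper at (343,225) and the blue dog at (314,386). Next, one close crop of the tote and guard.

```bash
cat > h.py <<'E'
import numpy as np, cv2
from scipy.spatial.transform import Rotation as Ro
from bench import robot, imaging
R=lambda e: Ro.from_euler('xyz',e).as_matrix()
def cam(n):
    c=imaging.get_calibration(n); r=np.asarray(c["rotation"]); 
    return np.array(c["intrinsics"]),np.array(c["position"]),(R(r) if r.shape==(3,) else r),c
def ray(n,u,v):
    K,p,r,_=cam(n); d=np.linalg.inv(K)@[u,v,1]; return p,r@(d*[1,-1,-1])
def onz(n,u,v,z):
    p,d=ray(n,u,v); return p+d*(z-p[2])/d[2]
def proj(n,X):
    K,p,r,_=cam(n); c=r.T@(np.asarray(X)-p)*[1,-1,-1]; q=K@c; return q[:2]/q[2]
def tri(a,b):
    p,d=ray("top",*a); q,e=ray("side",*b); A=np.stack([d,-e],1); s=np.linalg.lstsq(A,q-p,rcond=None)[0]
    x,y=p+d*s[0],q+e*s[1]; return (x+y)/2,np.linalg.norm(x-y)
E
python3 - <<'E'
from h import *
print(cam("top")[3].keys())
t=cv2.imread("pics/top0.png"); s=cv2.imread("pics/side0.png")
a=cv2.resize(t[185:285,225:345],(480,400),interpolation=2); b=cv2.resize(s[250:370,245:375],(433,400),interpolation=2)[:,:320]
c=cv2.resize(t[190:300,360:540],(327,200),interpolation=2)
d=cv2.resize(s[165:275,290:400],(200,200),interpolation=2)
o=np.zeros((600,800,3),np.uint8); o[:400,:480]=a; o[:400,480:]=b; o[400:,:327]=c; o[400:,340:540]=d
cv2.imwrite("pics/c1.png",o)
# handle dark pixels
g=t.max(2); m=(g<45); m[:220]=0;m[270:]=0;m[:,:405]=0;m[:,432:]=0
r=cv2.minAreaRect(np.argwhere(m)[:,::-1].astype(np.float32)); print(r, onz("top",*r[0],0.179))
bp=cv2.boxPoints(r); print([onz("top",*p,0.179).round(3) for p in bp])
E
```

```text
dict_keys(['intrinsics', 'position', 'rotation'])
((418.8755187988281, 244.50778198242188), (37.177459716796875, 8.046798706054688), 86.42366790771484) [ 0.47604326 -0.05364581  0.179     ]
[array([ 0.519, -0.043,  0.179]), array([ 0.52 , -0.062,  0.179]), array([ 0.433, -0.064,  0.179]), array([ 0.433, -0.046,  0.179])]
```

View pics/c1.png

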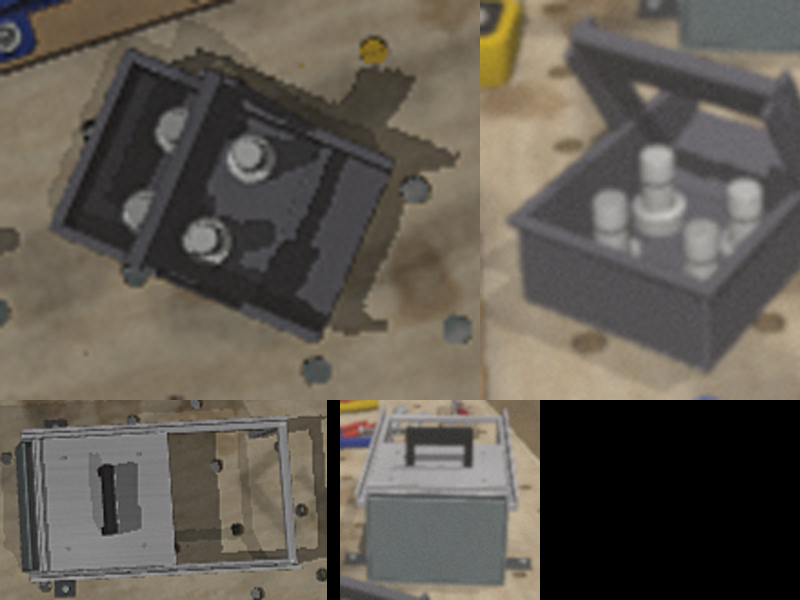

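The only tote is the grey one. Its spout is at crop right (356,250), its rear wall at crop left, and the four white dogs are inside. The blue dog at top (212,246) and the vise are decoys. The guard is almost shut, with its handle at top (419,245). Next I measure the tote and hopper poses.

Run:
```python
from h import *
T=lambda x,y:(225+x/4,185+y/4); S=lambda x,y:(245+(x-480)/3.333,250+y/3.333); C=lambda x,y:(360+x*.5505,190+y*.55)
a,b=onz("top",*T(130,52),.057),onz("top",*T(54,229),.057)
print("rear",a,b,np.linalg.norm(a-b)); 
l1,l2=onz("top",*T(392,163),.04),onz("top",*T(320,338),.04); print("lip",l1,l2,np.linalg.norm(l1-l2))
d=(a-b); print("yaw tote",np.degrees(np.arctan2(d[1],d[0]))+90,np.degrees(np.arctan2(*(l1-l2)[1::-1])))
print("axis yaw",np.degrees(np.arctan2(*((a+b)/2-(l1+l2)/2)[1::-1])))
# bar top edge: ends
h1,h2=onz("top",*T(213,76),.14),onz("top",*T(141,268),.14); print("bar",h1,h2,(h1+h2)/2,np.linalg.norm(h1-h2))
# triangulate bar ends (top-front corners); far-left in side = ?
for p in [h1,h2,a,b]: print("side px pred",proj("side",p), "crop",(proj("side",p)-[245,250])*3.333+[480,0])
for n,p,z in [("railfront",(25,432),.13),("railfront2",(33,578),.13),("railend1",(288,420),.13),("railend2",(295,565),.13),("guard-y edge a",(167,432),.125),("b",(175,567),.125),("lip a",(42,437),.133)]:
    print(n,onz("top",*C(*p),z).round(3))
for n,u,v,z in[("glue",424,155,.15),("tape",355,160,.04),("pine",291,308,.02)]: print(n,onz("top",u,v,z).round(3))
g=onz("top",419,244.5,.179); print(proj("side",[.476,-.056,.167]))
```

```text
rear [0.61005438 0.3329529  0.057     ] [0.49790503 0.3826999  0.057     ] 0.12268757420059029
lip [0.53685931 0.1672729  0.04      ] [0.42568127 0.21562497 0.04      ] 0.12123728369624846
yaw tote 66.07897488718282 -23.50454032282068
axis yaw 66.39395959662956
bar [0.58277529 0.27392956 0.14      ] [0.46813375 0.31880047 0.14      ] [0.52545452 0.29636501 0.14      ] 0.12311003838165253
side px pred [273.80740481 257.95043303] crop [576.01508025  26.49879329]
side px pred [335.11737125 273.42071744] crop [780.36119837  78.06125124]
side px pred [254.7956628  314.12843027] crop [512.64894411 213.74005808]
side px pred [313.95810682 335.56741445] crop [709.83737004 285.19619235]
railfront [0.051 0.058 0.13 ]
railfront2 [-0.131  0.053  0.13 ]
railend1 [ 0.061 -0.28   0.13 ]
railend2 [-0.12 -0.28  0.13]
guard-y edge a [ 0.047 -0.125  0.125]
b [-0.122 -0.129  0.125]
lip a [0.045 0.037 0.133]
glue [ 0.692 -0.078  0.15 ]
tape [0.706 0.081 0.04 ]
pine [0.328 0.254 0.02 ]
[344.22625668 184.74651096]
```

```bash
cat >> h.py <<'E'
def Rg(yaw,tilt=0):  # tool pose: y along heading 'yaw'(deg) horizontally, fingers tilted 'tilt' deg back (towards -heading)
    x=np.array([-np.sin(np.radians(yaw)),np.cos(np.radians(yaw)),0]); h=np.array([x[1],-x[0],0])
    t=np.radians(tilt); z=-np.sin(t)*h-np.cos(t)*np.array([0,0,1]); return np.stack([x,np.cross(z,x),z],1)
def mv(P0,R0,P,Rn):
    print("shift",(R0.T@(np.asarray(P)-P0)).round(4).tolist(),"rot",Ro.from_matrix(R0.T@Rn).as_rotvec().round(4).tolist())
E
python3 - <<'E'
from h import *
C=lambda x,y:(360+x*.5505,190+(y-400)*.55)
for n,p,z in [("railfront",(25,432),.13),("railfront2",(33,578),.13),("railend1",(288,420),.13),("railend2",(295,565),.13),("guard-y edge a",(167,432),.125),("b",(175,567),.125),("lip a",(42,437),.133)]:
    print(n,onz("top",*C(*p),z).round(3))
P0=np.array([.158,.527,.231]);R0=R([np.pi,0,2.851]); 
mv(P0,R0,[.476,-.056,.25],Rg(91.7)); print(Rg(91.7).round(3))
mv(P0,R0,[.40,.25,.25],Rg(91.7))
mv([.476,-.056,.25],Rg(91.7),[.476,-.056,.173],Rg(91.7))
E
```

```text
railfront [0.57  0.044 0.13 ]
railfront2 [0.377 0.039 0.13 ]
railend1 [ 0.578 -0.304  0.13 ]
railend2 [ 0.387 -0.305  0.13 ]
guard-y edge a [ 0.567 -0.145  0.125]
b [ 0.388 -0.149  0.125]
lip a [0.563 0.022 0.133]
shift [-0.4717, -0.4674, -0.019] rot [0.0, 0.0, -0.3203]
[[-1.   -0.03  0.  ]
 [-0.03  1.   -0.  ]
 [ 0.   -0.   -1.  ]]
shift [-0.3112, -0.196, -0.019] rot [0.0, 0.0, -0.3203]
shift [0.0, 0.0, 0.077] rot [0.0, 0.0, 0.0]
```

Call:
drive_tool --series '[[0.094, [-0.04, -0.04, -0.004], [0, 0, -0.064]], [0.094, [-0.08, -0.08, -0.008], [0, 0, -0.128]], [0.094, [-0.12, -0.12, -0.012], [0, 0, -0.192]], [0.094, [-0.16, -0.16, -0.016], [0, 0, -0.256]], [0.094, [-0.2, -0.2, -0.019], [0, 0, -0.32]]]'

```text
time: 0.72
tool_pos: [0.2923, 0.2763, 0.2493]
ee_rot: [-3.142, 0.0, -3.11]
wrist_force: [0.9, -0.2, 0.6]
width: 0.0937
finger_force: 0.0
```

Call:
drive_tool --series '[[0.094, [-0.025, -0.05, 0], [0, 0, 0]], [0.094, [-0.05, -0.1, 0], [0, 0, 0]], [0.094, [-0.075, -0.15, 0], [0, 0, 0]], [0.094, [-0.1, -0.2, 0], [0, 0, 0]], [0.06, [-0.125, -0.25, 0], [0, 0, 0]]]'

```text
time: 1.35
tool_pos: [0.4246, 0.03, 0.2492]
ee_rot: [3.141, -0.0, -3.113]
wrist_force: [0.2, 0.9, 1.9]
width: 0.0869
finger_force: 0.0
```

Call:
drive_tool --series '[[0.06, [-0.025, -0.045, 0], [0, 0, 0]], [0.06, [-0.049, -0.09, 0], [0, 0, 0]], [0.06, [-0.049, -0.09, 0.03], [0, 0, 0]], [0.06, [-0.049, -0.09, 0.077], [0, 0, 0]], [0.06, [-0.049, -0.09, 0.077], [0, 0, 0]]]'

```text
time: 1.98
tool_pos: [0.4727, -0.0562, 0.1677]
ee_rot: [3.139, -0.01, -3.113]
wrist_force: [0.4, 0.5, 0.3]
width: 0.0602
finger_force: 0.0
```

Call:
drive_tool --series '[[0.0, [0, 0, 0], [0, 0, 0]], [0.0, [0, 0, 0], [0, 0, 0]], [0.0, [0, 0, 0], [0, 0, 0]], [0.0, [0, 0, 0], [0, 0, 0]]]'

```text
time: 2.48
tool_pos: [0.4763, -0.0568, 0.1734]
ee_rot: [-3.141, 0.002, -3.112]
wrist_force: [-0.7, 1.1, 0.0]
width: 0.0229
finger_force: 0.0
```

Call:
drive_tool --series '[[0.0, [0, 0, 0], [0, 0, 0]], [0.0, [0, 0, 0], [0, 0, 0]], [0.0, [0, -0.02, 0], [0, 0, 0]], [0.0, [0, -0.05, 0], [0, 0, 0]], [0.0, [0, -0.08, 0], [0, 0, 0]]]'

```text
time: 3.1
tool_pos: [0.4783, -0.1349, 0.1729]
ee_rot: [3.137, 0.001, -3.11]
wrist_force: [0.7, 8.2, 2.6]
width: 0.0138
finger_force: 30.0
```

Call:
drive_tool --series '[[0.0, [0, -0.03, 0], [0, 0, 0]], [0.0, [0, -0.055, 0], [0, 0, 0]], [0.0, [0, -0.068, 0], [0, 0, 0]], [0.0, [0, -0.074, 0], [0, 0, 0]], [0.0, [0, -0.077, 0], [0, 0, 0]]]'

```text
time: 3.72
tool_pos: [0.4806, -0.2096, 0.1728]
ee_rot: [3.132, 0.0, -3.11]
wrist_force: [-0.6, 16.2, 7.2]
width: 0.0141
finger_force: 30.0
```

Call:
drive_tool --series '[[0.0, [0, -0.004, 0], [0, 0, 0]], [0.0, [0, -0.004, 0], [0, 0, 0]]]'

```text
time: 3.98
tool_pos: [0.4806, -0.2097, 0.1728]
ee_rot: [3.125, -0.0, -3.108]
wrist_force: [-0.4, 21.6, 7.9]
width: 0.0138
finger_force: 30.0
```

Call:
drive_tool --series '[[0.05, [0, 0.006, 0], [0, 0, 0]], [0.05, [0, 0.008, 0], [0, 0, 0]], [0.05, [0, 0.008, 0], [0, 0, 0]], [0.05, [0, 0.008, 0], [0, 0, 0]], [0.05, [0, 0.008, -0.05], [0, 0, 0]]]'

```text
time: 4.6
tool_pos: [0.4777, -0.2089, 0.2175]
ee_rot: [3.136, -0.01, -3.113]
wrist_force: [0.4, -0.9, -0.5]
width: 0.0499
finger_force: 0.0
```

Call:
drive_tool --series '[[0.06, [0, 0, -0.05], [0, 0, 0]], [0.06, [0, 0.05, -0.06], [0, 0, 0]], [0.06, [0, 0.1, -0.06], [0, 0, 0]]]'

```text
time: 4.97
tool_pos: [0.478, -0.1099, 0.2842]
ee_rot: [-3.14, 0.003, -3.115]
wrist_force: [0.3, 0.5, -0.2]
width: 0.06
finger_force: 0.0
```

Run:
```python
from h import *
o=robot.get_obs(); P0=np.array(o["tool_pos"]); R0=R(o["ee_rot"]); print(P0.round(4),o["ee_rot"])
Rt=Rg(66.2,30); g=np.array([.522,.2886,.125])-.006*Rt[:,2]; pre=g-.1*Rt[:,2]
print(g,pre,Rt[:,1]); mv(P0,R0,pre,Rt)
Rs=Rg(91.7);mv(P0,Rs,pre,Rt)
t=imaging.snapshot("top"); s=imaging.snapshot("side")
a=cv2.resize(t[190:300,225:385],(800,550),interpolation=2); cv2.imwrite("pics/t1.png",a[:,:,::-1])
cv2.imwrite("pics/s1.png",s[:,:,::-1])
```

```text
[ 0.478  -0.1099  0.2842] [-3.14020214  0.0034896  -3.1150678 ]
[0.52321064 0.29134488 0.13019615] [0.5433879  0.33709286 0.21679869] [ 0.34948048  0.79237832 -0.5       ]
shift [-0.077, 0.4451, 0.0671] rot [0.5144, 0.1193, 0.4307]
shift [-0.0787, 0.4448, 0.0674] rot [0.5148, 0.1165, 0.4348]
```

View pics/t1.png

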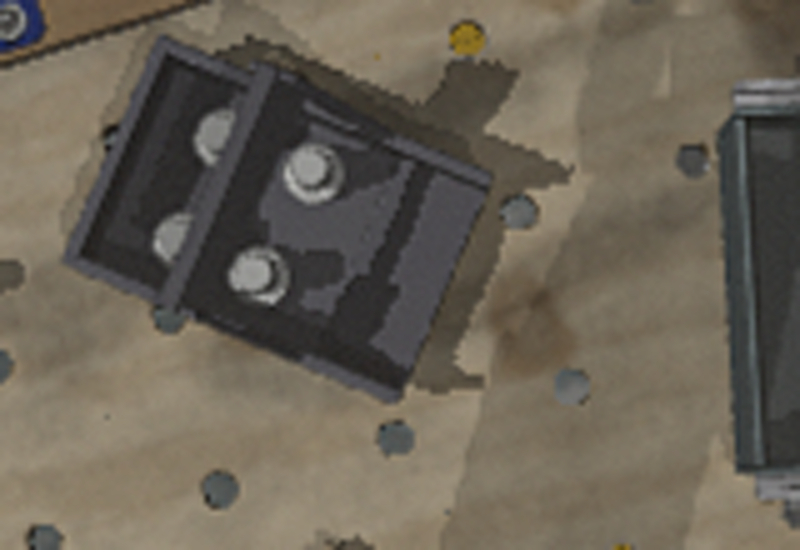

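Call:
drive_tool --series '[[0.06, [-0.01, 0.055, 0.005], [0.103, 0.024, 0.087]], [0.06, [-0.02, 0.11, 0.01], [0.206, 0.047, 0.174]], [0.06, [-0.03, 0.165, 0.015], [0.309, 0.071, 0.261]], [0.06, [-0.04, 0.22, 0.02], [0.412, 0.094, 0.348]], [0.06, [-0.05, 0.275, 0.025], [0.515, 0.117, 0.434]]]'

```text
time: 5.7
tool_pos: [0.52, 0.1676, 0.2577]
ee_rot: [-2.615, 0.003, 2.723]
wrist_force: [1.1, -1.2, 1.2]
width: 0.0601
finger_force: 0.0
```

Call:
drive_tool --series '[[0.06, [0, 0, 0], [0, 0, 0]]]'

```text
time: 5.82
tool_pos: [0.5201, 0.1703, 0.2501]
ee_rot: [-2.609, -0.009, 2.733]
wrist_force: [-1.0, -0.5, -0.8]
width: 0.06
finger_force: 0.0
```

Run:
```python
from h import *
o=robot.get_obs(); P0=np.array(o["tool_pos"]); R0=R(o["ee_rot"]); print(P0.round(4),o["ee_rot"],o["joint_positions"])
Rt=Rg(66.2,30); g=np.array([.522,.2886,.125])-.006*Rt[:,2]; pre=g-.07*Rt[:,2]
mv(P0,R0,pre,Rt);mv(P0,R0,g,Rt)
```

```text
[0.5201 0.1703 0.2501] [-2.60947577 -0.00948155  2.73267008] [ 0.41477294  0.36306709  1.09063759 -0.39539025  2.0667401  -0.87261562]
shift [0.0444, 0.1573, -0.0233] rot [-0.0085, -0.0049, 0.0104]
shift [0.0441, 0.1578, 0.0467] rot [-0.0085, -0.0049, 0.0104]
```

Call:
drive_tool --series '[[0.06, [0.014, 0.04, -0.023], [0, 0, 0.01]], [0.06, [0.028, 0.09, -0.023], [0, 0, 0.01]], [0.06, [0.044, 0.14, -0.023], [0, 0, 0.01]], [0.06, [0.044, 0.157, -0.023], [0, 0, 0.01]], [0.06, [0.044, 0.157, -0.023], [0, 0, 0.01]]]'

```text
time: 6.45
tool_pos: [0.5393, 0.3179, 0.1986]
ee_rot: [-2.617, 0.004, 2.717]
wrist_force: [0.7, 0.3, -0.5]
width: 0.0597
finger_force: 0.0
```

Run:
```python
from h import *
o=robot.get_obs(); P0=np.array(o["tool_pos"]); R0=R(o["ee_rot"]); print(P0.round(4),o["ee_rot"],o["joint_positions"])
Rt=Rg(66.2,30); g=np.array([.522,.2886,.125])-.006*Rt[:,2]
mv(P0,R0,g,Rt)
s=imaging.snapshot("side"); cv2.imwrite("pics/s2.png",cv2.resize(s[190:370,220:400],(600,600),interpolation=2)[:,:,::-1])
```

```text
[0.5393 0.3179 0.1986] [-2.61664029  0.00441911  2.7166221 ] [ 0.58308964  0.60259965  0.85208809 -0.32219076  2.11677838 -0.6695693 ]
shift [0.004, 0.0076, 0.0746] rot [-0.0014, -0.001, -0.0105]
```

View pics/s2.png

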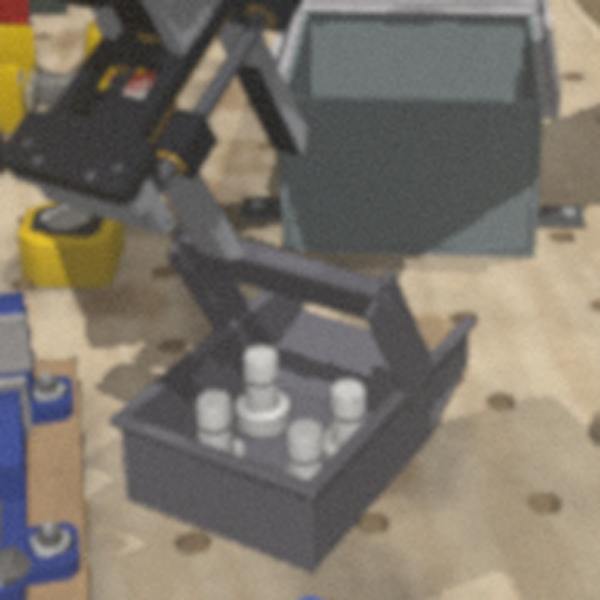

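The mouth is open, the tote is untouched, and the bar runs from crop (185,250) to (395,285). The gripper approaches from the upper left. I check where the aim falls on the bar before advancing.

Run:
```python
from h import *
o=robot.get_obs(); P0=np.array(o["tool_pos"]); R0=R(o["ee_rot"])
c=lambda X:((proj("side",X)-[220,190])*600/180).round(0)
ax=R0[:,0]
G=np.array([.522,.2886,.125])
print("grip",c(G),"ends",c(G+.06*ax),c(G-.06*ax),"tipL/R now",c(P0+R0@[0,.03,.025]),c(P0+R0@[0,-.03,.025]),ax)
print("cornersrear",[c(x) for x in ([.610,.333,.057],[.498,.383,.057])])
```

```text
grip [287. 269.] ends [386. 298.] [196. 242.] tipL/R now [228. 242.] [283. 149.] [-0.91067224  0.4130933  -0.00547696]
cornersrear [array([116., 414.]), array([313., 486.])]
```

Call:
drive_tool --series '[[0.06, [0.004, 0.006, 0.02], [0, 0, -0.01]], [0.06, [0.004, 0.006, 0.05], [0, 0, -0.01]], [0.06, [0.004, 0.006, 0.074], [0, 0, -0.01]], [0.06, [0.004, 0.006, 0.074], [0, 0, -0.01]], [0.03, [0.004, 0.006, 0.074], [0, 0, -0.01]]]'

```text
time: 7.12
tool_pos: [0.5231, 0.2913, 0.1342]
ee_rot: [-2.621, 0.002, 2.725]
wrist_force: [-0.2, 0.6, -1.0]
width: 0.0536
finger_force: 0.0
```

Call:
drive_tool --series '[[0.0, [0, 0, 0], [0, 0, 0]], [0.0, [0, 0, 0], [0, 0, 0]], [0.0, [0, 0, 0], [0, 0, 0]], [0.0, [0, 0, 0], [0, 0, 0]], [0.0, [0, 0, 0], [0, 0, 0]]]'

```text
time: 7.75
tool_pos: [0.5216, 0.2919, 0.1305]
ee_rot: [-2.617, -0.002, 2.727]
wrist_force: [-1.2, 0.1, -5.8]
width: 0.0117
finger_force: 30.0
```

Run:
```python
from h import *
o=robot.get_obs(); P0=np.array(o["tool_pos"]); R0=R(o["ee_rot"]); print(P0.round(4),o["ee_rot"],o["width"],o["finger_force"])
print("target",np.array([.522,.2886,.125])-.006*Rg(66.2,30)[:,2])
s=imaging.snapshot("side"); cv2.imwrite("pics/s3.png",cv2.resize(s[190:370,220:400],(500,500),interpolation=2)[:,:,::-1])
```

```text
[0.5216 0.2919 0.1305] [-2.61690994e+00 -2.19094753e-03  2.72686679e+00] 0.011748409897266596 29.999373257160187
target [0.52321064 0.29134488 0.13019615]
```

View pics/s3.png

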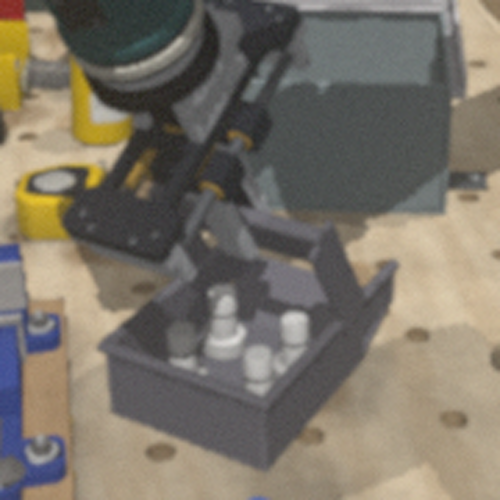

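Held: opening 11.7 mm on the 12 mm bar, with the fingers well above the dogs. Next: lift, then carry.

Call:
drive_tool --series '[[0.0, [0, -0.005, -0.009], [0, 0, 0]], [0.0, [0, -0.0175, -0.03], [0, 0, 0]], [0.0, [0, -0.034, -0.059], [0, 0, 0]], [0.0, [0, -0.048, -0.083], [0, 0, 0]], [0.0, [0, -0.055, -0.095], [0, 0, 0]]]'

```text
time: 8.43
tool_pos: [0.5224, 0.2918, 0.2439]
ee_rot: [-2.621, 0.001, 2.726]
wrist_force: [0.2, 0.8, -6.1]
width: 0.0118
finger_force: 30.0
```

Call:
drive_tool --series '[[0.0, [0, 0, 0], [0, 0, 0]]]'

```text
time: 8.55
tool_pos: [0.5224, 0.2919, 0.2426]
ee_rot: [-2.62, 0.001, 2.726]
wrist_force: [0.5, -0.3, -5.4]
width: 0.0117
finger_force: 30.0
```

```bash
cat >> h.py <<'E'
def pour(lip,a,yaw=91.7,xg=-.003):
    Rn=Rg(yaw,30-a); Rt0=Rg(0,30); rel=Rt0.T@np.array([-.108-xg,0,-.097]); # lip-grip in tool axes
    return np.asarray(lip)-Rn@(rel+[0,0,.006]),Rn
def seq(lips,n=None):
    o=robot.get_obs(); P0=np.array(o["tool_pos"]); R0=R(o["ee_rot"]); print(P0.round(4),np.round(o["ee_rot"],3),o["width"],np.round(o["joint_positions"],2))
    for l,a in lips:
        P,Rn=pour(l,a); print(l,a,P.round(3)); mv(P0,R0,P,Rn)
E
python3 - <<'E'
from h import *
seq([([.475,0,.20],0),([.475,0,.17],25),([.475,0,.145],50),([.475,0,.14],80)])
E
```

```text
[0.5224 0.2919 0.2426] [-2.620e+00  1.000e-03  2.726e+00] 0.011735915294965841 [ 0.57  0.52  0.89 -0.34  2.15 -0.72]
[0.475, 0, 0.2] 0 [0.472 0.108 0.302]
shift [-0.0279, -0.1933, 0.0424] rot [0.0018, -0.2215, -0.3859]
[0.475, 0, 0.17] 25 [0.473 0.055 0.308]
shift [-0.0509, -0.238, 0.0611] rot [-0.4273, -0.1337, -0.428]
[0.475, 0, 0.145] 50 [ 0.475 -0.009  0.293]
shift [-0.0782, -0.2803, 0.1026] rot [-0.8561, -0.0388, -0.4575]
[0.475, 0, 0.14] 80 [ 0.477 -0.082  0.264]
shift [-0.1096, -0.3229, 0.1609] rot [-1.3698, 0.085, -0.475]
```

Call:
drive_tool --series '[[0.0, [-0.003, -0.022, 0.005], [0, -0.026, -0.045]], [0.0, [-0.01, -0.07, 0.015], [0, -0.08, -0.139]], [0.0, [-0.018, -0.124, 0.027], [0, -0.142, -0.247]], [0.0, [-0.025, -0.17, 0.037], [0, -0.195, -0.34]], [0.0, [-0.028, -0.193, 0.042], [0.002, -0.2215, -0.386]]]'

```text
time: 9.18
tool_pos: [0.4699, 0.1063, 0.3013]
ee_rot: [-2.616, -0.004, -3.111]
wrist_force: [0.1, 0.6, -5.0]
width: 0.0117
finger_force: 30.0
```

Call:
drive_tool --series '[[0.0, [0, 0, 0], [0, 0, 0]]]'

```text
time: 9.3
tool_pos: [0.4703, 0.107, 0.3014]
ee_rot: [-2.617, -0.003, -3.114]
wrist_force: [-0.4, 0.4, -5.5]
width: 0.0118
finger_force: 30.0
```

Run:
```python
from h import *
L=lambda a:[.475,.0,np.interp(a,[0,25,50,80],[.20,.165,.145,.14])]
seq([(L(a),a) for a in (8,16,24,30,36)])
s=imaging.snapshot("side"); t=imaging.snapshot("top")
cv2.imwrite("pics/p1.png",np.hstack([cv2.resize(s[100:300,220:420],(400,400)),cv2.resize(t[150:310,280:440],(400,400))])[:,:,::-1])
```

```text
[0.4703 0.107  0.3014] [-2.617e+00 -3.000e-03 -3.114e+00] 0.011775399221305815 [ 0.42  0.06  1.35 -0.51  1.91 -1.31]
[0.475, 0.0, np.float64(0.18880000000000002)] 8 [0.472 0.093 0.305]
shift [-0.0016, -0.0143, 0.0041] rot [-0.1407, -0.0039, -0.0003]
[0.475, 0.0, np.float64(0.1776)] 16 [0.473 0.076 0.306]
shift [-0.0016, -0.0293, 0.0121] rot [-0.2803, -0.0039, -0.0006]
[0.475, 0.0, np.float64(0.1664)] 24 [0.473 0.057 0.304]
shift [-0.0016, -0.0444, 0.0231] rot [-0.42, -0.0038, -0.0008]
[0.475, 0.0, np.float64(0.161)] 30 [0.474 0.042 0.304]
shift [-0.0017, -0.057, 0.0306] rot [-0.5247, -0.0038, -0.001]
[0.475, 0.0, np.float64(0.1562)] 36 [0.474 0.027 0.302]
shift [-0.0017, -0.0695, 0.0392] rot [-0.6294, -0.0038, -0.0012]
```

View pics/p1.png

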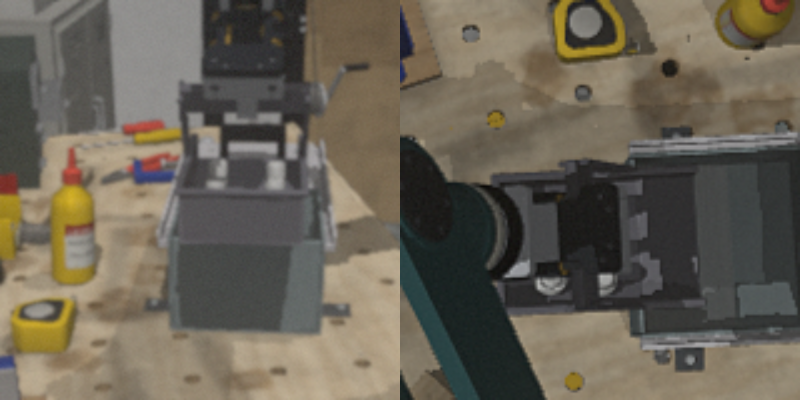

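The tote is level, its walls are square to the hopper and centred between the rails, and its lip (right panel (697,240)) is inside the mouth with the dogs upright. Next I tip about the lip.

Call:
drive_tool --series '[[0.0, [-0.001, -0.014, 0.004], [-0.14, 0, 0]], [0.0, [-0.001, -0.029, 0.012], [-0.28, 0, 0]], [0.0, [-0.001, -0.044, 0.023], [-0.42, 0, 0]], [0.0, [-0.001, -0.057, 0.031], [-0.525, 0, 0]], [0.0, [-0.001, -0.069, 0.039], [-0.63, 0, 0]]]'

```text
time: 10.02
tool_pos: [0.4752, 0.0283, 0.3011]
ee_rot: [3.035, -0.006, -3.112]
wrist_force: [-0.3, 0.3, -5.8]
width: 0.0117
finger_force: 30.0
```

Run:
```python
from h import *
L=lambda a:[.475,.0,np.interp(a,[0,25,50,80],[.20,.165,.145,.14])]
seq([(L(a),a) for a in (42,48,54,60,66,82)])
```

```text
[0.4752 0.0283 0.3011] [ 3.035 -0.006 -3.112] 0.011669524318977265 [-0.13 -0.08  1.4   0.11  1.84 -1.7 ]
[0.475, 0.0, np.float64(0.1514)] 42 [0.475 0.012 0.3  ]
shift [0.0011, -0.0164, -0.0002] rot [-0.1028, -0.0057, -0.0011]
[0.475, 0.0, np.float64(0.14659999999999998)] 48 [ 0.475 -0.004  0.295]
shift [0.001, -0.0324, 0.0025] rot [-0.2075, -0.0057, -0.0014]
[0.475, 0.0, np.float64(0.1443333333333333)] 54 [ 0.476 -0.019  0.292]
shift [0.001, -0.0482, 0.0043] rot [-0.3122, -0.0056, -0.0017]
[0.475, 0.0, np.float64(0.14333333333333334)] 60 [ 0.476 -0.034  0.288]
shift [0.001, -0.0638, 0.0064] rot [-0.4169, -0.0055, -0.002]
[0.475, 0.0, np.float64(0.14233333333333334)] 66 [ 0.476 -0.049  0.283]
shift [0.001, -0.0792, 0.0102] rot [-0.5217, -0.0054, -0.0023]
[0.475, 0.0, np.float64(0.14)] 82 [ 0.478 -0.086  0.261]
shift [0.0008, -0.118, 0.0276] rot [-0.8009, -0.0051, -0.0031]
```

Call:
drive_tool --series '[[0.0, [0, -0.016, 0], [-0.103, 0, 0]], [0.0, [0, -0.032, 0.002], [-0.207, 0, 0]], [0.0, [0, -0.048, 0.004], [-0.312, 0, 0]], [0.0, [0, -0.064, 0.006], [-0.417, 0, 0]], [0.0, [0, -0.079, 0.01], [-0.522, 0, 0]]]'

```text
time: 10.65
tool_pos: [0.4779, -0.0499, 0.283]
ee_rot: [2.514, -0.005, -3.112]
wrist_force: [0.5, 0.5, -2.7]
width: 0.0116
finger_force: 30.0
```

Run:
```python
from h import *
L=lambda a:[.475,.0,np.interp(a,[0,25,50,80],[.20,.165,.145,.14])]
seq([(L(a),a) for a in (73,80,86)]); print(robot.get_obs()["wrist_force"])
```

```text
[ 0.4779 -0.0499  0.283 ] [ 2.514 -0.005 -3.112] 0.011619640167406227 [-0.57  0.07  1.41  0.56  1.99 -2.02]
[0.475, 0.0, np.float64(0.14116666666666666)] 73 [ 0.477 -0.066  0.274]
shift [0.0014, -0.0182, -0.0025] rot [-0.1226, -0.0037, -0.0035]
[0.475, 0.0, np.float64(0.14)] 80 [ 0.477 -0.082  0.264]
shift [0.0013, -0.0369, -0.0035] rot [-0.2448, -0.0035, -0.0038]
[0.475, 0.0, np.float64(0.14)] 86 [ 0.478 -0.094  0.255]
shift [0.0012, -0.0525, -0.0034] rot [-0.3495, -0.0033, -0.004]
[ 0.49039084  0.45259538 -2.69144498]
```

Call:
drive_tool --series '[[0.0, [0, -0.018, -0.0025], [-0.122, 0, 0]], [0.0, [0, -0.037, -0.0035], [-0.245, 0, 0]], [0.0, [0, -0.042, -0.0035], [-0.28, 0, 0]], [0.0, [0, -0.042, -0.0035], [-0.28, 0, 0]]]'

```text
time: 11.15
tool_pos: [0.4788, -0.0848, 0.2614]
ee_rot: [2.235, -0.005, -3.112]
wrist_force: [-0.0, 0.9, -2.4]
width: 0.0117
finger_force: 30.0
```

Call:
drive_tool --series '[[0.0, [0, 0, -0.008], [0, 0, 0]], [0.0, [0, 0, 0], [0, 0, 0]], [0.0, [0, 0, -0.008], [0, 0, 0]], [0.0, [0, 0, 0], [0, 0, 0]], [0.0, [0, 0, 0], [0, 0, 0]]]'

```text
time: 11.78
tool_pos: [0.4782, -0.084, 0.2622]
ee_rot: [2.234, -0.003, -3.111]
wrist_force: [-0.4, -0.3, -3.7]
width: 0.012
finger_force: 30.0
```

Run:
```python
from h import *
s=imaging.snapshot("side"); t=imaging.snapshot("top")
cv2.imwrite("pics/p2.png",np.hstack([cv2.resize(s[100:300,220:420],(400,400)),cv2.resize(t[150:310,320:480],(400,400))])[:,:,::-1])
L=lambda a:[.475,.0,np.interp(a,[0,25,50,80],[.20,.165,.145,.14])]
seq([(L(a),a) for a in (72,62,52,42,32)])
```

```text
[ 0.4783 -0.0843  0.2624] [ 2.234e+00 -3.000e-03 -3.112e+00] 0.012276944657789373 [-0.71  0.22  1.41  0.74  2.09 -2.12]
[0.475, 0.0, np.float64(0.14133333333333334)] 72 [ 0.477 -0.064  0.276]
shift [0.0009, 0.0231, 0.008] rot [0.1741, -0.0021, -0.0017]
[0.475, 0.0, np.float64(0.143)] 62 [ 0.476 -0.04   0.286]
shift [0.0009, 0.0465, 0.0205] rot [0.3486, -0.0022, -0.0015]
[0.475, 0.0, np.float64(0.14466666666666667)] 52 [ 0.475 -0.014  0.293]
shift [0.0009, 0.0672, 0.0367] rot [0.5231, -0.0024, -0.0013]
[0.475, 0.0, np.float64(0.1514)] 42 [0.475 0.012 0.3  ]
shift [0.0009, 0.0886, 0.0529] rot [0.6977, -0.0025, -0.0011]
[0.475, 0.0, np.float64(0.15940000000000001)] 32 [0.474 0.037 0.303]
shift [0.0009, 0.1072, 0.0707] rot [0.8722, -0.0026, -0.0009]
```

View pics/p2.png

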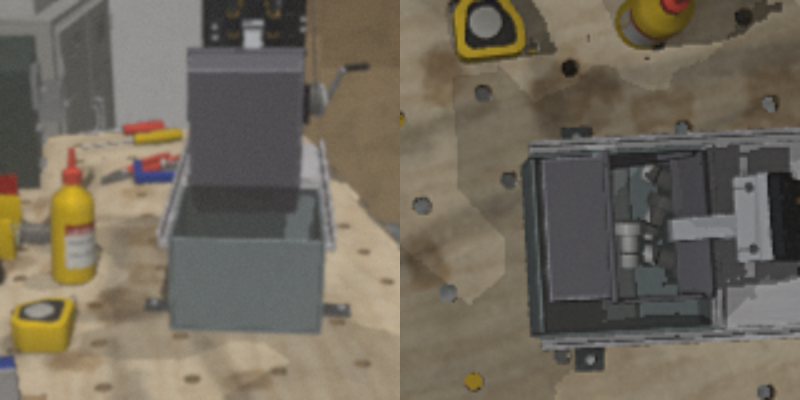

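At 82° the tote is upside-on over the mouth and the white dogs lie in the hopper at right panel (628,240) and (655,180). Next I untip along the same path and look into the tote.

Call:
drive_tool --series '[[0.0, [0, 0.023, 0.008], [0.174, 0, 0]], [0.0, [0, 0.046, 0.02], [0.349, 0, 0]], [0.0, [0, 0.067, 0.037], [0.523, 0, 0]], [0.0, [0, 0.089, 0.053], [0.698, 0, 0]], [0.0, [0, 0.107, 0.071], [0.872, 0, 0]]]'

```text
time: 12.5
tool_pos: [0.4744, 0.0383, 0.3046]
ee_rot: [3.11, 0.0, -3.112]
wrist_force: [0.0, 0.7, -3.5]
width: 0.012
finger_force: 30.0
```

Run:
```python
from h import *
seq([([.475,.01,.175],22),([.475,.03,.19],12),([.475,.05,.20],2),([.475,.07,.20],0),([.475,.1,.2],0)])
```

```text
[0.4744 0.0383 0.3046] [ 3.11   0.    -3.112] 0.012035463138555032 [-0.06 -0.08  1.4   0.03  1.83 -1.65]
[0.475, 0.01, 0.175] 22 [0.473 0.072 0.31 ]
shift [0.0002, 0.0337, -0.0046] rot [0.1708, -0.0, -0.0004]
[0.475, 0.03, 0.19] 12 [0.472 0.114 0.312]
shift [-0.0003, 0.0763, -0.0055] rot [0.3453, -0.0, -0.0004]
[0.475, 0.05, 0.2] 2 [0.472 0.154 0.306]
shift [-0.0009, 0.1161, 0.0023] rot [0.5198, -0.0001, -0.0003]
[0.475, 0.07, 0.2] 0 [0.472 0.178 0.302]
shift [-0.0015, 0.1396, 0.0067] rot [0.5547, -0.0001, -0.0003]
[0.475, 0.1, 0.2] 0 [0.472 0.208 0.302]
shift [-0.0024, 0.1695, 0.0076] rot [0.5547, -0.0001, -0.0003]
```

Call:
drive_tool --series '[[0.0, [0, 0.034, -0.005], [0.171, 0, 0]], [0.0, [0, 0.076, -0.005], [0.345, 0, 0]], [0.0, [0, 0.116, 0.002], [0.52, 0, 0]], [0.0, [-0.001, 0.14, 0.007], [0.555, 0, 0]], [0.0, [-0.002, 0.17, 0.008], [0.555, 0, 0]]]'

```text
time: 13.12
tool_pos: [0.4703, 0.2101, 0.2986]
ee_rot: [-2.622, -0.008, -3.109]
wrist_force: [0.5, -0.3, -2.8]
width: 0.012
finger_force: 30.0
```

Run:
```python
from h import *
s=imaging.snapshot("side"); t=imaging.snapshot("top")
cv2.imwrite("pics/p3.png",np.hstack([cv2.resize(s[120:320,240:440],(400,400)),cv2.resize(t[160:330,250:420],(400,400))])[:,:,::-1])
for i in range(3): print(robot.get_obs()["wrist_force"])
seq([([.475,.15,.1],0),([.475,.17,.06],0),([.475,.17,.03],0)])
```

```text
[-0.14429456 -0.52417867 -3.43456147]
[-0.14429456 -0.52417867 -3.43456147]
[-0.14429456 -0.52417867 -3.43456147]
[0.4709 0.2109 0.2989] [-2.624 -0.008 -3.107] 0.011817212900646657 [ 0.58  0.19  1.2  -0.48  1.99 -1.17]
[0.475, 0.15, 0.1] 0 [0.472 0.258 0.202]
shift [-0.0033, 0.0887, 0.0607] rot [0.0057, -0.0042, 0.0078]
[0.475, 0.17, 0.06] 0 [0.472 0.278 0.162]
shift [-0.0043, 0.1259, 0.0855] rot [0.0057, -0.0042, 0.0078]
[0.475, 0.17, 0.03] 0 [0.472 0.278 0.132]
shift [-0.0045, 0.1407, 0.1116] rot [0.0057, -0.0042, 0.0078]
```

View pics/p3.png

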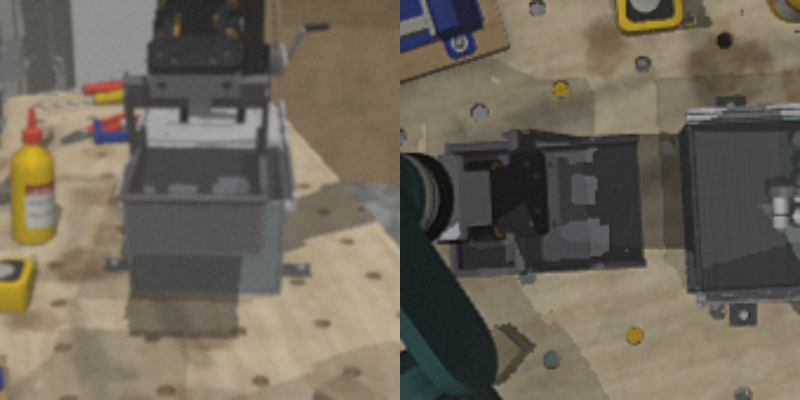

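The tote is empty (bare floor in both panels) and the dogs lie in the hopper at right panel (783,200). I put the tote down at y of about 0.28, clear of the pine block at (515,350).

Call:
drive_tool --series '[[0.0, [-0.001, 0.03, 0.02], [0.002, -0.001, 0.003]], [0.0, [-0.002, 0.065, 0.046], [0.006, -0.004, 0.008]], [0.0, [-0.004, 0.1, 0.075], [0.006, -0.004, 0.008]], [0.0, [-0.004, 0.13, 0.097], [0.006, -0.004, 0.008]], [0.0, [-0.004, 0.136, 0.103], [0.006, -0.004, 0.008]]]'

```text
time: 13.85
tool_pos: [0.4719, 0.2736, 0.141]
ee_rot: [-2.613, -0.001, -3.117]
wrist_force: [0.1, -0.1, -2.4]
width: 0.012
finger_force: 30.0
```

Call:
drive_tool --series '[[0.0, [0, 0, 0], [0, 0, 0]], [0.0, [0, 0, 0], [0, 0, 0]]]'

```text
time: 14.1
tool_pos: [0.4744, 0.2742, 0.1462]
ee_rot: [-2.617, 0.008, -3.118]
wrist_force: [0.9, 0.8, -2.7]
width: 0.0118
finger_force: 30.0
```

Call:
drive_tool --series '[[0.0, [0, 0.004, 0.007], [0, 0, 0]], [0.0, [0, 0.006, 0.0104], [0, 0, 0]], [0.0, [0, 0.007, 0.0121], [0, 0, 0]], [0.0, [0, 0.0075, 0.013], [0, 0, 0]], [0.0, [0, 0.0075, 0.013], [0, 0, 0]]]'

```text
time: 14.72
tool_pos: [0.4738, 0.2741, 0.1299]
ee_rot: [-2.615, 0.006, -3.117]
wrist_force: [-0.2, -1.5, 0.7]
width: 0.0121
finger_force: 30.0
```

Call:
drive_tool --series '[[0.02, [0, 0, 0], [0, 0, 0]], [0.05, [0, 0, 0], [0, 0, 0]], [0.05, [0, 0, 0], [0, 0, 0]], [0.05, [0, 0, 0], [0, 0, 0]], [0.05, [0, 0, 0], [0, 0, 0]]]'

```text
time: 15.35
tool_pos: [0.4736, 0.2743, 0.129]
ee_rot: [-2.615, 0.005, -3.117]
wrist_force: [0.7, -0.1, 0.5]
width: 0.0493
finger_force: 0.0
```

Call:
drive_tool --series '[[0.05, [0, 0, -0.02], [0, 0, 0]], [0.05, [0, 0, -0.05], [0, 0, 0]], [0.05, [0, 0, -0.09], [0, 0, 0]], [0.05, [0, -0.02, -0.13], [0, 0, 0]], [0.05, [0, -0.06, -0.14], [0, 0, 0]]]'

```text
time: 15.98
tool_pos: [0.4726, 0.2942, 0.2818]
ee_rot: [-2.617, 0.007, -3.114]
wrist_force: [-0.0, 0.4, 0.3]
width: 0.0497
finger_force: 0.0
```

Call:
drive_tool --series '[[0.05, [0, 0, 0], [0, 0, 0]]]'

```text
time: 16.1
tool_pos: [0.4731, 0.2923, 0.2837]
ee_rot: [-2.619, 0.011, -3.118]
wrist_force: [-1.0, -0.2, -1.0]
width: 0.0498
finger_force: 0.0
```

Run:
```python
from h import *
o=robot.get_obs(); P0=np.array(o["tool_pos"]); R0=R(o["ee_rot"]); print(P0.round(4),o["ee_rot"])
mv(P0,R0,[.478,-.02,.285],Rg(91.7)); mv([.478,-.02,.285],Rg(91.7),[.481,-.209,.285],Rg(91.7))
```

```text
[0.4731 0.2923 0.2837] [-2.61936529  0.01110976 -3.11843091]
shift [0.0023, -0.2714, 0.1547] rot [-0.5223, 0.0092, -0.0093]
shift [0.0026, -0.189, 0.0] rot [0.0, 0.0, 0.0]
```

Call:
drive_tool --series '[[0.05, [0, -0.045, 0.026], [-0.105, 0.002, -0.002]], [0.05, [0, -0.1, 0.057], [-0.21, 0.004, -0.004]], [0.05, [0, -0.15, 0.0855], [-0.315, 0.006, -0.006]], [0.05, [0.001, -0.2, 0.114], [-0.42, 0.008, -0.008]], [0.05, [0.002, -0.25, 0.1425], [-0.522, 0.009, -0.009]]]'

```text
time: 16.73
tool_pos: [0.477, 0.0041, 0.2811]
ee_rot: [3.141, -0.006, -3.11]
wrist_force: [1.4, 1.0, -1.4]
width: 0.05
finger_force: 0.0
```

Call:
drive_tool --series '[[0.05, [0, -0.05, 0], [0, 0, 0]], [0.05, [0, -0.1, 0], [0, 0, 0]], [0.05, [0.001, -0.15, 0], [0, 0, 0]], [0.05, [0.001, -0.19, 0], [0, 0, 0]], [0.05, [0.001, -0.205, 0], [0, 0, 0]]]'

```text
time: 17.35
tool_pos: [0.4826, -0.2013, 0.2811]
ee_rot: [-3.14, -0.009, -3.113]
wrist_force: [0.5, -0.5, 0.1]
width: 0.0498
finger_force: 0.0
```

Call:
drive_tool --series '[[0.05, [0, 0, 0], [0, 0, 0]]]'

```text
time: 17.48
tool_pos: [0.4828, -0.1998, 0.2819]
ee_rot: [-3.14, -0.008, -3.111]
wrist_force: [-0.5, -0.3, 0.2]
width: 0.0501
finger_force: 0.0
```

Run:
```python
from h import *
o=robot.get_obs(); P0=np.array(o["tool_pos"]); R0=R(o["ee_rot"]); print(P0.round(4),o["ee_rot"])
mv(P0,R0,[.480,-.209,.173],Rg(91.7))
s=imaging.snapshot("side"); t=imaging.snapshot("top")
cv2.imwrite("pics/p4.png",np.hstack([cv2.resize(s[160:360,240:440],(400,400)),cv2.resize(t[170:330,250:410],(400,400))])[:,:,::-1])
```

```text
[ 0.4828 -0.1998  0.2819] [-3.13964348 -0.00761778 -3.11146349]
shift [0.0023, -0.0089, 0.109] rot [-0.002, -0.0076, 0.0005]
```

View pics/p4.png

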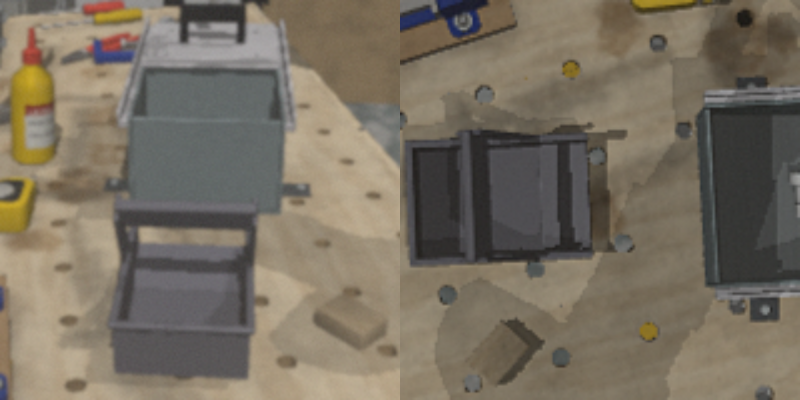

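The tote stands upright and empty (left panel (185,290)), clear of the hopper and the pine block. Next I shut the guard.

Call:
drive_tool --series '[[0.05, [0.002, -0.009, 0.04], [0, -0.007, 0]], [0.05, [0.002, -0.009, 0.08], [0, -0.007, 0]], [0.05, [0.002, -0.009, 0.109], [0, -0.007, 0]], [0.03, [0.002, -0.009, 0.109], [0, -0.007, 0]], [0.0, [0.002, -0.009, 0.109], [0, -0.007, 0]]]'

```text
time: 18.2
tool_pos: [0.4814, -0.2089, 0.1761]
ee_rot: [-3.136, 0.004, -3.109]
wrist_force: [0.0, 0.6, 0.3]
width: 0.0333
finger_force: 0.0
```

Call:
drive_tool --series '[[0.0, [0, 0, 0], [0, 0, 0]], [0.0, [0, 0, 0], [0, 0, 0]], [0.0, [0, 0, 0], [0, 0, 0]], [0.0, [0, 0, 0], [0, 0, 0]]]'

```text
time: 18.7
tool_pos: [0.4813, -0.2094, 0.176]
ee_rot: [-3.137, 0.004, -3.11]
wrist_force: [-0.2, 1.4, 5.1]
width: 0.0138
finger_force: 30.0
```

Call:
drive_tool --series '[[0.0, [0, 0.02, 0], [0, 0, 0]], [0.0, [0, 0.05, 0], [0, 0, 0]], [0.0, [0, 0.08, 0], [0, 0, 0]], [0.0, [0, 0.11, 0], [0, 0, 0]], [0.0, [0, 0.135, 0], [0, 0, 0]]]'

```text
time: 19.32
tool_pos: [0.4772, -0.0764, 0.176]
ee_rot: [-3.131, 0.005, -3.112]
wrist_force: [0.3, -6.2, 5.0]
width: 0.0142
finger_force: 30.0
```

Call:
drive_tool --series '[[0.0, [0, 0.015, 0], [0, 0, 0]], [0.0, [0, 0.024, 0], [0, 0, 0]], [0.0, [0, 0.03, 0], [0, 0, 0]], [0.0, [0, 0.034, 0], [0, 0, 0]], [0.0, [0, 0.034, 0], [0, 0, 0]]]'

```text
time: 19.95
tool_pos: [0.4763, -0.0442, 0.176]
ee_rot: [-3.129, 0.005, -3.112]
wrist_force: [-1.2, -8.4, 7.2]
width: 0.0141
finger_force: 30.0
```

Call:
drive_tool --series '[[0.0, [0, 0.003, 0], [0, 0, 0]], [0.0, [0, 0.006, 0], [0, 0, 0]], [0.0, [0, 0.006, 0], [0, 0, 0]]]'

```text
time: 20.32
tool_pos: [0.4763, -0.044, 0.1759]
ee_rot: [-3.116, 0.005, -3.116]
wrist_force: [0.1, -24.4, 4.3]
width: 0.0139
finger_force: 30.0
```

At the shut stop: 165 mm of travel and the force is rising. I relax, release and rise.

Call:
drive_tool --series '[[0.0, [0, -0.004, 0], [0, 0, 0]], [0.03, [0, -0.005, 0], [0, 0, 0]], [0.05, [0, -0.005, 0], [0, 0, 0]], [0.05, [0, -0.005, 0], [0, 0, 0]], [0.05, [0, -0.005, 0], [0, 0, 0]]]'

```text
time: 20.95
tool_pos: [0.4751, -0.0392, 0.1733]
ee_rot: [-3.138, 0.001, -3.11]
wrist_force: [-0.4, 0.1, 0.2]
width: 0.0487
finger_force: 0.0
```

Call:
drive_tool --series '[[0.05, [0, 0, -0.02], [0, 0, 0]], [0.05, [0, 0, -0.06], [0, 0, 0]], [0.05, [0.04, 0, -0.1], [0, 0, 0]], [0.05, [0.09, 0, -0.12], [0, 0, 0]], [0.05, [0.14, 0, -0.12], [0, 0, 0]]]'

```text
time: 21.58
tool_pos: [0.3345, -0.0434, 0.2956]
ee_rot: [-3.136, 0.005, -3.109]
wrist_force: [0.3, -0.4, 0.1]
width: 0.0498
finger_force: 0.0
```

Call:
drive_tool --series '[[0.05, [0, 0, 0], [0, 0, 0]], [0.05, [0, 0, 0], [0, 0, 0]]]'

```text
time: 21.82
tool_pos: [0.3356, -0.0434, 0.2934]
ee_rot: [-3.137, 0.002, -3.11]
wrist_force: [0.8, 0.9, 0.8]
width: 0.0497
finger_force: 0.0
```

Run:
```python
from h import *
s=imaging.snapshot("side"); t=imaging.snapshot("top")
cv2.imwrite("pics/p5.png",np.hstack([cv2.resize(s[120:400,120:400],(400,400)),cv2.resize(t[130:340,200:480],(400,300)).repeat(1,0) if 0 else cv2.copyMakeBorder(cv2.resize(t[130:340,240:520],(400,300)),0,100,0,0,0)])[:,:,::-1])
```

```text
(no output)
```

View pics/p5.png

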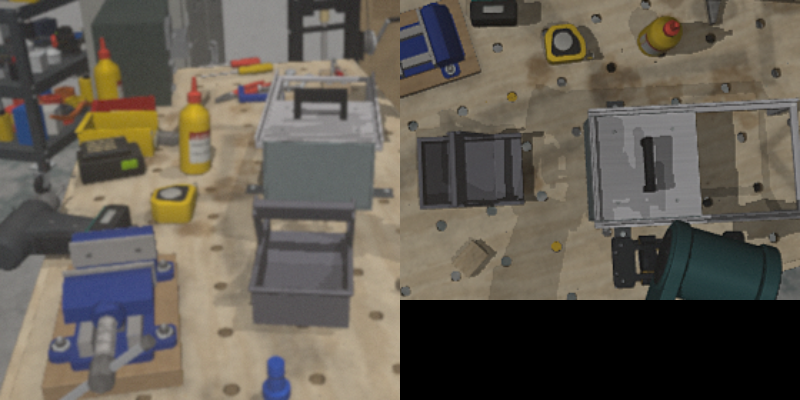

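The guard is shut (right panel (645,165)) and the tote is upright and empty at (470,170). The glue, tape, pine block and blue dog are where they were, and no dog is lying loose.

```bash
python3 -c "
from bench import robot
print(robot.close_job())"
```

```text
the job is handed in; nothing more can be done
None
```

Job handed in at about 22 s: the guard was slid fully open, the four dogs were tipped into the hopper (the tote is empty and none lie loose, though I never counted all four inside), the tote stands upright clear of the hopper, the guard is shut against its stop, and the glue bottle, tape measure and pine block were left where they were.

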